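Close the loaded warming chamber and hold its lid for inspection

TASK

Push the warming chamber's loaded drawer fully home with the lid still down, then raise the lid to 45 degrees (give or take 5) from shut and keep holding it there with the fingers, steady, so that a colleague can look in on the flasks: the lid falls shut if let go, so finish while holding it. Leave everything else on the bench where it is.

Things in the scene. Friction and masses are not known exactly. Their poses are not given: they have to be found in the camera images.
- chamber: bench warming chamber, fixed to the bench: white open-topped, open-fronted case 180 mm deep (its own x, front towards the robot at -x), 250 mm wide (y), 120 mm high; origin under its centre, its z is up. It has one loaded drawer in front and one lid on top
- drawer (a joint): how far the chamber's loaded drawer stands open, m: 0 is fully home, grows as it slides out along the chamber's -x, at most 0.10; it resists with about 1.5 N of friction and stays where it is left. It carries two culture flasks fixed in it. Its grey front panel is 14 mm thick and stands ahead of the case
- drawer_handle (a point): middle of the drawer's steel bar handle: round bar 10 mm thick, 100 mm long along the chamber's y, 85 mm above the bench, its axis 35 mm ahead of the drawer's front panel (139 mm ahead of the chamber's centre when the drawer is home)
- lid (a joint): opening angle of the chamber's lid, rad: 0 is shut (level), grows as its front edge rises, at most 1.3; the white lid is 190 x 250 x 12 mm, weighs about 0.3 to 0.65 kg, turns freely and falls shut from any angle when let go
- lid_handle (a point): middle of the lid's steel bar handle: round bar 12 mm thick, 110 mm long along the chamber's y, on two posts at its ends, its axis 45 mm above the lid's top face; 155 mm from the hinge line along the lid and 57 mm above the lid's underside, so it is 177 mm above the bench when shut and moves on an arc about the hinge
- lid_hinge (a point): middle of the lid's hinge line, which runs along the chamber's y on the top of its far wall, 90 mm behind the chamber's centre and 120 mm above the bench; the lid's underside passes through it
- flask: lying clear culture flask with a red cap, 108 x 60 x 30 mm, loose, beside the chamber; origin under its middle
- dishes: stack of three clear dishes, 60 mm across, 41 mm high, loose, beside the drawer; origin under its centre
- medium: amber bottle with white cap, 64 mm across, 150 mm high, loose; origin under its centre
- beaker: glass beaker, 68 mm across, 85 mm high, loose; origin under its centre
- rack: grey tube rack 70 x 130 mm with capped tubes, 73 mm high, loose; origin under its centre
- timer: flat white bench timer 60 x 60 x 22 mm, loose; origin under its centre
- pen: black marker pen, 130 x 12 x 12 mm, lying loose; origin under its middle

How it is judged:
By the outcome, as a careful person would: the job done as asked, in the order asked, and still so for the second after the job is handed in, while the arm keeps its last pose, push and grip.
It also fails if it takes over 51 s, if anything falls off the work surface, if the arm or the gripper's body presses on something with over 40 N, if the wrist force passes 120 N, or if a joint passes its speed limit or range.

ROBOT

A 6-joint arm with a two-finger parallel gripper is mounted at the origin on the work surface. World frame = base frame: x ahead of the robot, y to its left, z up, the work surface at z = 0. Lengths are in m, angles in rad, forces in N, time in s.
With the tool pointing down it reaches from about 0.3 to 0.775 m from the base axis. Payload 14.6 kg.
Tool frame: the origin (TCP) lies at the very end of the fingers, on their centre line; the grasp point (between the pads) lies 19 mm behind it; y points along the fingers, x is the direction in which the jaws open and shut, and the axes are right-handed (so a half turn about y gives the same grasp; the last joint's range is limited). The gripper opens to 94 mm and grips with 3 to 60 N. Pads are 16 mm wide; open, the fingers measure 119 mm over their backs; the gripper's body (75 mm by 177 mm) begins 78 mm behind the grasp point.
Start: joints at [-1.382, 0.3, 1.521, -0, 1.321, -0.067], TCP at [0.139, -0.532, 0.205] pointing down, gripper open.
Joint ranges: [-3.03, 3.03], [-0.79, 2.21], [0.23, 2.52], [-1.04, 4.18], [0, 3.07], [-2.55, 2.55]. Speed limits (rad/s): [2.22, 2.22, 2.57, 3.14, 3.14, 3.14].

INTERFACE

Orientations are given as [roll, pitch, yaw] about the fixed x, y, z axes, in that order (R = Rz(yaw) Ry(pitch) Rx(roll)).
In Python, from station import get_obs, cams, hand_in gives the robot as it stands. The module is installed in compiled form; this text tells all that it offers.
- The arm moves only by the tool step_arm, never from a script. Its argument "plan" is a list of rows, each an object with "grip": the closure, from -1 (fully open) to 1 (shut), so that 0 is half open; "slide": the shift along the tool's x, y, z in m, a list of three; "spin": the turn about the tool's y in degrees. A call has 1 to 20 rows; each row shifts and turns the commanded pose from where the row before left it, along the tool's axes as they then stand; what a row does not reach is not made up. A row lasts 1/12 s, in which the tool goes at most 41.7 mm and 7.16 degrees, less where a joint would pass 70% of its speed; a pose out of reach is approached as far as the arm can. A call is refused whole if a number of a shift passes 0.0417 or a number of a turn 7.16, either way. A call with a gripper value outside its range is refused whole. The fingers move at their own pace and stop on an object; "force" is the grip in N (left out, the last holds). Time passes only in rows, so rows that do not move let the fingers close. It gives the time, the measured TCP pose, the force and the opening at its end, in the units of the state.
- get_obs(): the state, without advancing time (a new reading comes with each control period).
- cams.camera(name): name is "side" or "top" or "wrist"; returns the picture (384x512x3 uint8, blue, green, red); there is no depth.
- cams.calibration(name): a dict with "K" (3x3 intrinsics, pixels), "T" (4x4, takes a point from camera to world coordinates). Camera axes: x right, y up, looking along -z (the intrinsics and any distortion apply to the point x, -y, -z); pixel columns grow to the right and rows downward; lengths in m; the calibration is good to about 2 mm. The wrist camera is an equidistant fisheye: a pixel r from the principal point sees the ray r / f radians off the axis. A picture is of the moment at which its call begins: read the wrist's pose just before it. calibration takes no time and is no camera call; for the wrist camera it gives the pose at the moment of the call.
- hand_in(): hands the job in, once; it reports no verdict.
The state is a dict: "time_s": time; "qpos": joint angles; "joint_vel": joint speeds; "tau": joint torques, N m; "ee_pos": TCP position; "eef_rot": TCP orientation; "force": force on the tool from outside, world axes, zero at the start; "moment": the same for the moment, N m; "grip_width": finger opening in m.
Only numpy, scipy, OpenCV 4.12 (cv2) and the standard library are available. Lean on these libraries where they do the work, as an engineer would, in place of code of your own. Each camera call takes 0.05 s, during which the arm holds its last target.

## Working session

There is one attempt and no reset: what is moved stays moved. The work goes in short steps, Python scripts to look and compute and a tool call to move; the robot and the scene stay as the last step left them, time stands still between calls to the robot, and variables do not carry over. Pictures are saved under pics/ and viewed, and the job is handed in when it is done.

Besides the shell and the picture viewer there is one more tool, called after "Emit:" as name(argument=value, ...) on one line, values as JSON. step_arm: Moves the arm, as the interface text tells. Its arguments: {"type":"object","properties":{"plan":{"type":"array","items":{"type":"object","properties":{"grip":{"type":"number"},"slide":{"type":"array","items":{"type":"number"}},"spin":{"type":"number"}}}},"force":{"type":"number"}},"required":["plan"]}

```bash
mkdir -p pics; python3 - <<'E'
from station import get_obs,cams
import cv2,numpy as np
np.set_printoptions(precision=4,suppress=True)
print(get_obs())
for n in("side","top","wrist"):
    c=cams.calibration(n);print(n,c)
    cv2.imwrite(f"pics/{n}0.png",cams.camera(n))
E
```

```text
{'time_s': 0.0, 'qpos': array([-1.3816,  0.3005,  1.5216, -0.    ,  1.3207, -0.0666]), 'joint_vel': array([-0.0011,  0.0001,  0.    ,  0.0015,  0.0014,  0.0011]), 'tau': array([  0.0016, -53.1809, -35.2738,   0.0709,   0.0244,  -0.0001]), 'ee_pos': array([ 0.1391, -0.5319,  0.2049]), 'eef_rot': array([-1.5707,  0.0012, -1.3151]), 'force': array([0.2683, 0.0982, 0.5573]), 'moment': array([0.0811, 0.0069, 0.0169]), 'grip_width': 0.09389101193754952}
side {'K': array([[410.5566,   0.    , 254.4394],
       [  0.    , 410.5566, 190.9746],
       [  0.    ,   0.    ,   1.    ]]), 'T': array([[ 0.8551,  0.2651, -0.4456,  0.0011],
       [-0.5185,  0.4492, -0.7276, -0.9064],
       [ 0.0072,  0.8532,  0.5216,  0.7802],
       [ 0.    ,  0.    ,  0.    ,  1.    ]])}
top {'K': array([[351.642 ,   0.    , 251.247 ],
       [  0.    , 351.642 , 190.3595],
       [  0.    ,   0.    ,   1.    ]]), 'T': array([[-0.0196,  0.9858, -0.1665,  0.3809],
       [-0.9997, -0.0216, -0.0099, -0.0033],
       [-0.0133,  0.1663,  0.986 ,  1.3017],
       [ 0.    ,  0.    ,  0.    ,  1.    ]])}
wrist {'K': array([[297.3186,   0.    , 248.9846],
       [  0.    , 297.3186, 187.0846],
       [  0.    ,   0.    ,   1.    ]]), 'T': array([[ 0.2531,  0.9393,  0.2316,  0.2067],
       [-0.9674,  0.2459,  0.0602, -0.513 ],
       [-0.0004, -0.2393,  0.9709,  0.3853],
       [ 0.    ,  0.    ,  0.    ,  1.    ]])}
```

View pics/side0.png

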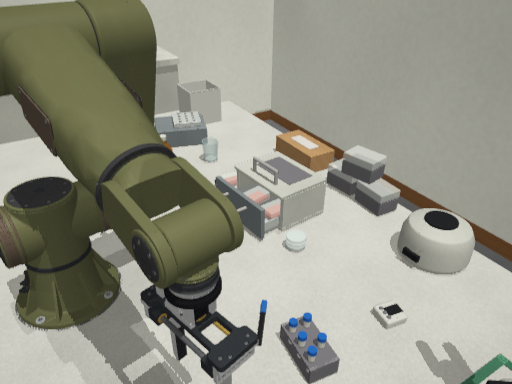

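View pics/top0.png

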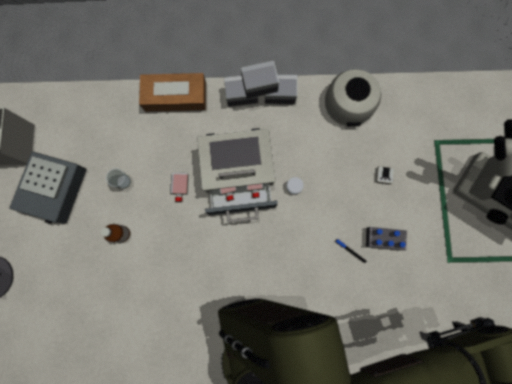

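View pics/wrist0.png

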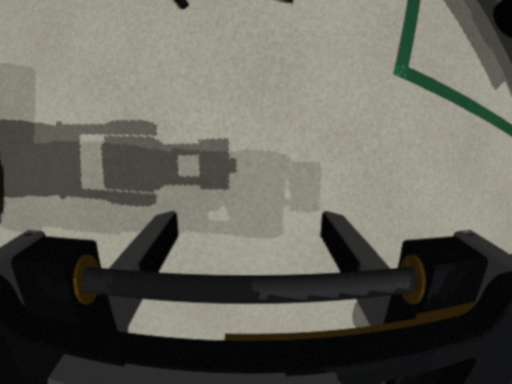

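```bash
python3 - <<'E'
import cv2
a=cv2.imread("pics/top0.png")[115:235,165:310];cv2.imwrite("pics/topc.png",cv2.resize(a,None,fx=5,fy=5,interpolation=cv2.INTER_CUBIC))
a=cv2.imread("pics/side0.png")[140:260,200:340];cv2.imwrite("pics/sidec.png",cv2.resize(a,None,fx=5,fy=5,interpolation=cv2.INTER_CUBIC))
E
```

```text
(no output)
```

View pics/topc.png

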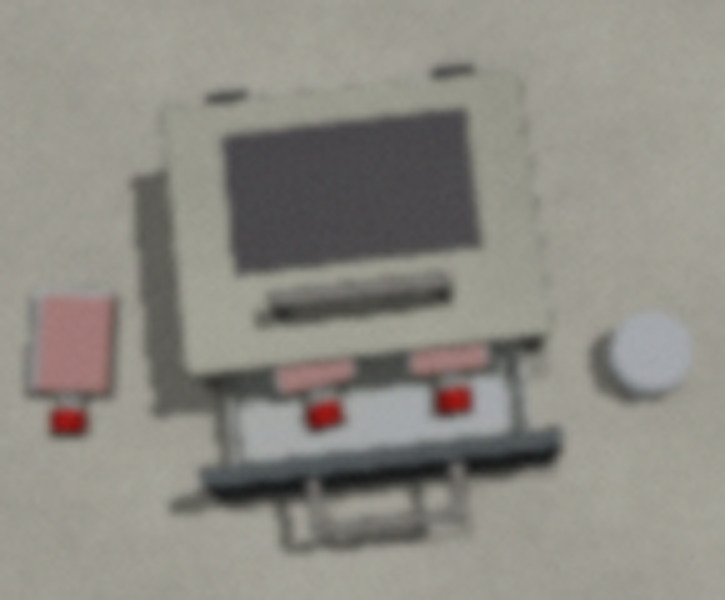

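View pics/sidec.png

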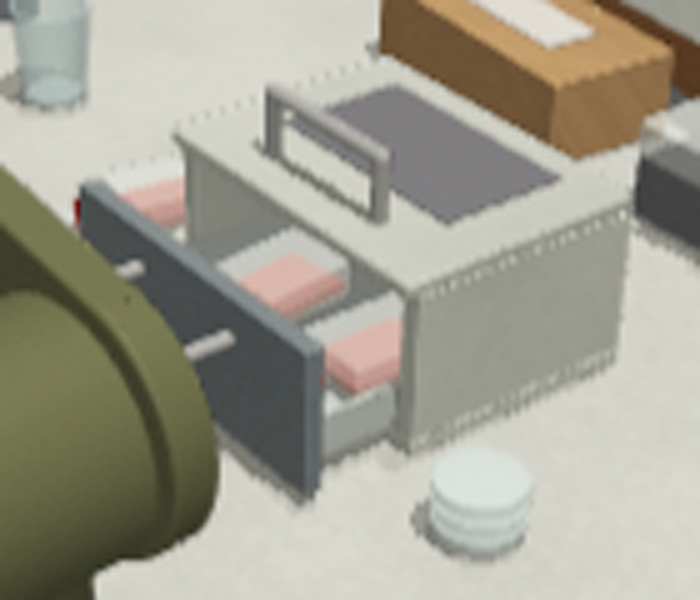

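```bash
cat > h.py <<'E'
import numpy as np,cv2
from scipy.optimize import least_squares
def proj(cal,P):
    T=cal["T"];K=cal["K"];P=np.atleast_2d(P)
    p=(P-T[:3,3])@T[:3,:3]; d=np.c_[p[:,0],-p[:,1],-p[:,2]]
    q=d@K.T; return q[:,:2]/q[:,2:]
def ch(s,P):
    x,y,a=s[:3];c,d=np.cos(a),np.sin(a);P=np.atleast_2d(P)
    return np.c_[x+c*P[:,0]-d*P[:,1],y+d*P[:,0]+c*P[:,1],P[:,2]]
E
python3 - <<'E'
from h import *
from station import cams
np.set_printoptions(precision=4,suppress=True)
ct,cs=cams.calibration("top"),cams.calibration("side")
t=lambda u,v:((u+.5)/5-.5+165,(v+.5)/5-.5+115)
s_=lambda u,v:((u+.5)/5-.5+200,(v+.5)/5-.5+140)
L=[("t",t(165,103),(.09,.125,.132)),("t",t(522,72),(.09,-.125,.132)),("t",t(548,333),(-.1,-.125,.132)),("t",t(188,373),(-.1,.125,.132)),
("s",s_(178,135),(-.1,.125,.132)),("s",s_(415,292),(-.1,-.125,.132)),("s",s_(632,205),(.09,-.125,.132)),("s",s_(406,452),(-.09,-.125,0))]
def pr(k,P): return proj(ct if k=="t" else cs,P)[0]
f=lambda s:np.concatenate([pr(k,ch(s,P))-np.array(uv) for k,uv,P in L])
r=least_squares(f,[.5,0,0]);print(r.x,np.degrees(r.x[2]));print(r.fun.reshape(-1,2))
s=r.x
# drawer: panel front face x=-(.104)-d ; 139-35=104
D=[("t",t(318,530),(-.139,.05,.085)),("t",t(460,518),(-.139,-.05,.085))]
g=lambda d:np.concatenate([pr(k,ch(s,np.array(P)-[d[0],0,0]))-np.array(uv) for k,uv,P in D])
q=least_squares(g,[.05]);print(q.x,q.fun)
# overlay
im={"t":cv2.imread("pics/top0.png"),"s":cv2.imread("pics/side0.png")}
d=q.x[0]
pts=[P for _,_,P in L]+[(-.139-d,.05,.085),(-.139-d,-.05,.085),(-.065,.055,.177),(-.065,-.055,.177),(-.104-d,.125,.11),(-.104-d,-.125,.11)]
for k,crop in(("t",(115,235,165,310)),("s",(140,260,200,340))):
    a=im[k][crop[0]:crop[1],crop[2]:crop[3]];a=cv2.resize(a,None,fx=5,fy=5,interpolation=cv2.INTER_CUBIC)
    for P in pts:
        u=pr(k,ch(s,P)); cv2.circle(a,(int((u[0]+.5-crop[2])*5),int((u[1]+.5-crop[0])*5)),4,(0,255,0),-1)
    cv2.imwrite(f"pics/ov_{k}.png",a)
for n,P in dict(handle=(-.139-d,0,.085),lidh=(-.065,0,.177),hinge=(.09,0,.12)).items(): print(n,ch(s,P))
E
```

```text
[0.6948 0.0597 0.0775] 4.442480045699974
[[-0.1299  0.4958]
 [ 0.1216 -0.3137]
 [ 0.845   0.9379]
 [-0.7119  0.1686]
 [-0.4678 -1.8054]
 [-1.3588 -0.7956]
 [ 1.7079 -1.6768]
 [ 1.1893  1.8032]]
[0.0716] [-0.7209  0.2668 -0.3734 -0.1677]
handle [[0.4849 0.0434 0.085 ]]
lidh [[0.63   0.0547 0.177 ]]
hinge [[0.7846 0.0667 0.12  ]]
```

View pics/ov_t.png

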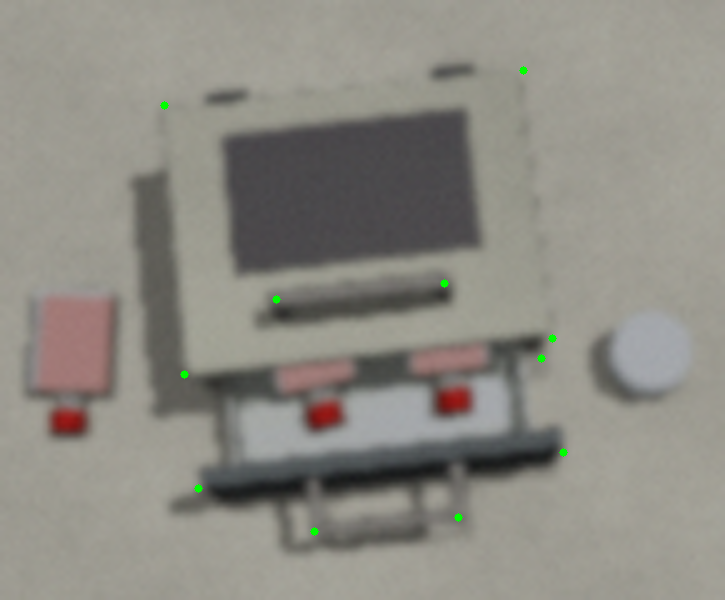

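View pics/ov_s.png

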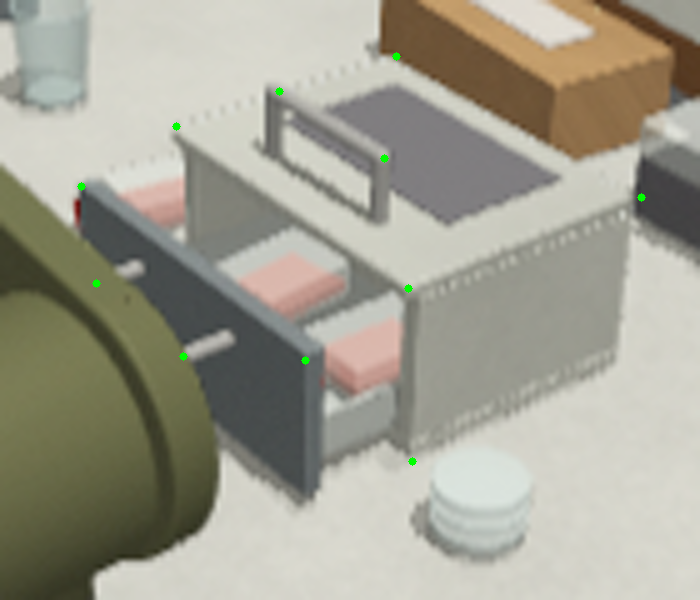

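Emit:
step_arm(plan=[{"grip": 1, "spin": 5.1}, {"grip": 1, "spin": 5.1}, {"grip": 1, "slide": [-0.015, 0, 0.009]}, {"grip": 1, "slide": [-0.0304, 0, 0.0186]}, {"grip": 1, "slide": [-0.0304, 0, 0.0186]}, {"grip": 1, "slide": [-0.0304, 0, 0.0186]}, {"grip": 1, "slide": [-0.0304, 0, 0.0186]}, {"grip": 1, "slide": [-0.0304, 0, 0.0186]}, {"grip": 1, "slide": [-0.0304, 0, 0.0186]}, {"grip": 1, "slide": [-0.0304, 0, 0.0186]}, {"grip": 1, "slide": [-0.0304, 0, 0.0186]}, {"grip": 1, "slide": [-0.0304, 0, 0.0186]}, {"grip": 1, "slide": [-0.0304, 0, 0.0186]}, {"grip": 1, "slide": [-0.0304, 0, 0.0186]}, {"grip": 1, "slide": [-0.0304, 0, 0.0186]}, {"grip": 1, "slide": [-0.0304, 0, 0.0186]}, {"grip": 1, "slide": [-0.0304, 0, 0.0186]}, {"grip": 1, "slide": [-0.0304, 0, 0.0186]}, {"grip": 1, "slide": [-0.0304, 0, 0.0186]}, {"grip": 1, "slide": [-0.03, 0, 0.018]}], force=30)

```text
schema error: expected keys grip, slide, spin
```

```bash
cat > look.py <<'E'
import sys
from station import get_obs,cams
import cv2,numpy as np,pickle
np.set_printoptions(precision=4,suppress=True)
tag=sys.argv[1]
for n in sys.argv[2:]:
    c=cams.calibration(n);im=cams.camera(n);cv2.imwrite(f"pics/{n}{tag}.png",im);pickle.dump(c,open(f"pics/{n}{tag}.pkl","wb"))
o=get_obs()
for k in("time_s","qpos","ee_pos","eef_rot","force","grip_width"):print(k,o[k])
E
python3 look.py 1 wrist
```

```text
time_s 0.2
qpos [-1.3816  0.3003  1.5213 -0.      1.3207 -0.0666]
ee_pos [ 0.1391 -0.5319  0.2051]
eef_rot [-1.5708  0.0007 -1.315 ]
force [ 0.0544 -0.5114 -0.2409]
grip_width 0.09432741377506443
```

View pics/wrist1.png

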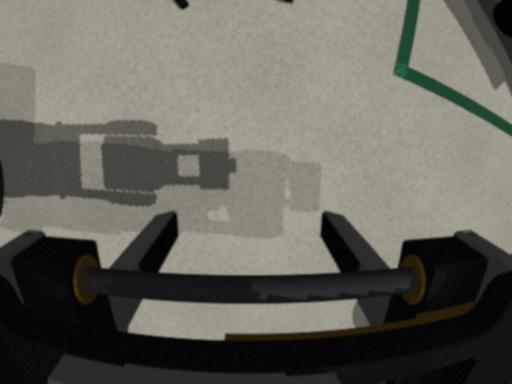

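Every row needs all three keys. I'll resend in full.

Emit:
step_arm(plan=[{"grip": 1, "slide": [0, 0, 0], "spin": 5.1}, {"grip": 1, "slide": [0, 0, 0], "spin": 5.1}, {"grip": 1, "slide": [-0.015, 0, 0.009], "spin": 0}, {"grip": 1, "slide": [-0.0304, 0, 0.0186], "spin": 0}, {"grip": 1, "slide": [-0.0304, 0, 0.0186], "spin": 0}, {"grip": 1, "slide": [-0.0304, 0, 0.0186], "spin": 0}, {"grip": 1, "slide": [-0.0304, 0, 0.0186], "spin": 0}, {"grip": 1, "slide": [-0.0304, 0, 0.0186], "spin": 0}, {"grip": 1, "slide": [-0.0304, 0, 0.0186], "spin": 0}, {"grip": 1, "slide": [-0.0304, 0, 0.0186], "spin": 0}, {"grip": 1, "slide": [-0.0304, 0, 0.0186], "spin": 0}, {"grip": 1, "slide": [-0.0304, 0, 0.0186], "spin": 0}, {"grip": 1, "slide": [-0.0304, 0, 0.0186], "spin": 0}, {"grip": 1, "slide": [-0.0304, 0, 0.0186], "spin": 0}, {"grip": 1, "slide": [-0.0304, 0, 0.0186], "spin": 0}, {"grip": 1, "slide": [-0.0304, 0, 0.0186], "spin": 0}, {"grip": 1, "slide": [-0.0304, 0, 0.0186], "spin": 0}, {"grip": 1, "slide": [-0.0304, 0, 0.0186], "spin": 0}, {"grip": 1, "slide": [-0.0304, 0, 0.0186], "spin": 0}, {"grip": 1, "slide": [-0.03, 0, 0.018], "spin": 0}], force=30)

```text
time_s: 1.87
ee_pos: [0.4219, 0.0249, 0.2055]
eef_rot: [-1.57, -0.0, -1.493]
force: [0.5, -1.4, -0.0]
grip_width: 0.0004
```

```bash
python3 look.py 2 wrist
```

```text
time_s 1.9167
qpos [-0.0199  0.0153  1.8506  0.0013  1.275   1.4706]
ee_pos [0.4236 0.0285 0.2055]
eef_rot [-1.5699  0.0012 -1.4909]
force [-0.3549  0.2752 -0.742 ]
grip_width 0.0004671969292200712
```

View pics/wrist2.png

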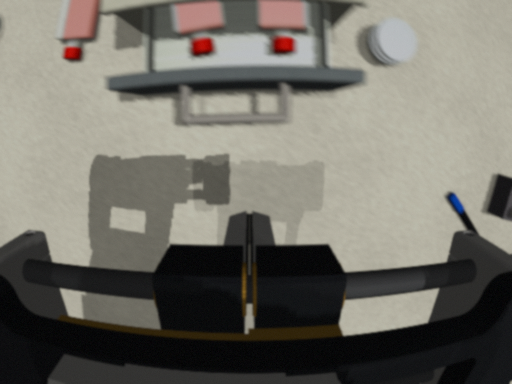

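```bash
cat >> h.py <<'E'
def fray(cal,u,v):
    K=cal["K"];a=np.array([u-K[0,2],v-K[1,2]])/K[0,0];r=np.hypot(*a)
    d=np.r_[a/r*np.sin(r),np.cos(r)]; d=np.array([d[0],-d[1],-d[2]])
    return cal["T"][:3,3],cal["T"][:3,:3]@d
def fat(cal,u,v,z):
    o,d=fray(cal,u,v); return o+d*(z-o[2])/d[2]
E
python3 - <<'E'
from h import *
import pickle
c=pickle.load(open("pics/wrist2.pkl","rb"))
for u,v in((179,119),(289,117),(234,118)):print(fat(c,u,v,.085))
print("panel ends top front",fat(c,108,88,.11),fat(c,365,80,.11))
E
```

```text
[0.48350182 0.102675   0.085     ]
[ 0.49340031 -0.00875647  0.085     ]
[0.4876959  0.04637625 0.085     ]
panel ends top front [0.51340805 0.17298146 0.11      ] [ 0.53836803 -0.07677725  0.11      ]
```

Emit:
step_arm(plan=[{"grip": 1, "slide": [-0.013, 0.015, 0], "spin": 0}, {"grip": 1, "slide": [0, 0.03, 0], "spin": 0}, {"grip": 1, "slide": [0, 0.03, 0], "spin": 0}, {"grip": 1, "slide": [0, 0.03, 0], "spin": 0}, {"grip": 1, "slide": [0, 0.03, 0], "spin": 0}, {"grip": 1, "slide": [0, 0, 0], "spin": 0}, {"grip": 1, "slide": [0, 0, 0], "spin": 0}])

```text
time_s: 2.5
ee_pos: [0.42, 0.0358, 0.0703]
eef_rot: [-1.573, 0.0, -1.493]
force: [0.2, -0.0, 1.0]
grip_width: 0.0005
```

Emit:
step_arm(plan=[{"grip": 1, "slide": [0, 0, 0.012], "spin": 0}, {"grip": 1, "slide": [0, 0, 0.012], "spin": 0}, {"grip": 1, "slide": [0, 0, 0.012], "spin": 0}, {"grip": 1, "slide": [0, 0, 0.008], "spin": 0}, {"grip": 1, "slide": [0, 0, 0.008], "spin": 0}, {"grip": 1, "slide": [0, 0, 0.008], "spin": 0}, {"grip": 1, "slide": [0, 0, 0.008], "spin": 0}, {"grip": 1, "slide": [0, 0, 0.008], "spin": 0}, {"grip": 1, "slide": [0, 0, 0.008], "spin": 0}])

```text
time_s: 3.25
ee_pos: [0.5049, 0.0425, 0.0706]
eef_rot: [-1.571, 0.0, -1.493]
force: [-1.9, 0.7, 1.1]
grip_width: 0.0002
```

Emit:
step_arm(plan=[{"grip": 1, "slide": [0, 0, 0.005], "spin": 0}, {"grip": 1, "slide": [0, 0, 0.005], "spin": 0}, {"grip": 1, "slide": [0, 0, 0.005], "spin": 0}, {"grip": 1, "slide": [0, 0, 0.004], "spin": 0}])

```text
time_s: 3.58
ee_pos: [0.5235, 0.044, 0.0703]
eef_rot: [-1.571, 0.0, -1.493]
force: [-3.1, 0.7, 0.3]
grip_width: 0.0005
```

```bash
python3 look.py 3 wrist
```

```text
time_s 3.6333
qpos [0.014  0.4015 1.7244 0.0001 1.0153 1.507 ]
ee_pos [0.5241 0.044  0.0704]
eef_rot [-1.5704  0.     -1.493 ]
force [-0.7611 -0.474  -0.1594]
grip_width 0.0006509171849016367
```

View pics/wrist3.png

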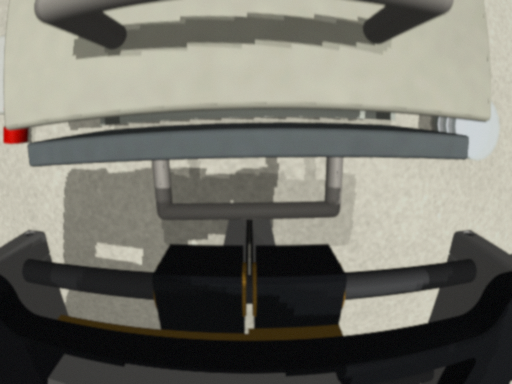

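Emit:
step_arm(plan=[{"grip": 1, "slide": [0, 0, 0.004], "spin": 0}, {"grip": 1, "slide": [0, 0, 0.004], "spin": 0}, {"grip": 1, "slide": [0, 0, 0.003], "spin": 0}, {"grip": 1, "slide": [0, 0, 0.002], "spin": 0}, {"grip": 1, "slide": [0, 0, 0.002], "spin": 0}])

```text
time_s: 4.05
ee_pos: [0.5383, 0.0451, 0.0704]
eef_rot: [-1.571, 0.0, -1.493]
force: [-1.8, 1.2, 0.3]
grip_width: 0.0001
```

Emit:
step_arm(plan=[{"grip": 1, "slide": [0, 0, 0.002], "spin": 0}, {"grip": 1, "slide": [0, 0, 0.001], "spin": 0}])

```text
time_s: 4.22
ee_pos: [0.5413, 0.0453, 0.0704]
eef_rot: [-1.571, -0.0, -1.493]
force: [-1.7, 0.6, -1.6]
grip_width: 0.0007
```

Emit:
step_arm(plan=[{"grip": 1, "slide": [0, 0, 0.001], "spin": 0}, {"grip": 1, "slide": [0, 0, 0.001], "spin": 0}])

```text
time_s: 4.38
ee_pos: [0.5418, 0.0454, 0.0703]
eef_rot: [-1.574, 0.0, -1.493]
force: [-18.3, -0.7, 10.3]
grip_width: 0.0003
```

Emit:
step_arm(plan=[{"grip": 1, "slide": [0, 0, 0.001], "spin": 0}, {"grip": 1, "slide": [0, 0, 0.001], "spin": 0}])

```text
time_s: 4.55
ee_pos: [0.542, 0.0454, 0.0702]
eef_rot: [-1.579, 0.0, -1.493]
force: [-33.7, -2.4, 21.3]
grip_width: 0.0006
```

Emit:
step_arm(plan=[{"grip": 1, "slide": [0, 0, 0.001], "spin": 0}, {"grip": 1, "slide": [0, 0, 0.001], "spin": 0}])

```text
time_s: 4.72
ee_pos: [0.5422, 0.0454, 0.0702]
eef_rot: [-1.584, 0.0, -1.493]
force: [-49.2, -4.6, 32.0]
grip_width: 0.0007
```

Emit:
step_arm(plan=[{"grip": 1, "slide": [0, 0, -0.005], "spin": 0}, {"grip": 1, "slide": [0, 0, -0.01], "spin": 0}, {"grip": 1, "slide": [0, 0, -0.02], "spin": 0}, {"grip": 1, "slide": [0, 0, -0.02], "spin": 0}, {"grip": 1, "slide": [0, -0.03, 0], "spin": 0}, {"grip": 1, "slide": [0, -0.04, 0], "spin": 0}, {"grip": 1, "slide": [0, -0.04, 0], "spin": 0}, {"grip": 1, "slide": [0, -0.04, 0], "spin": 0}, {"grip": 1, "slide": [0, -0.03, 0], "spin": 0}, {"grip": 1, "slide": [0, 0, 0], "spin": 0}])

```text
time_s: 5.55
ee_pos: [0.4942, 0.0414, 0.257]
eef_rot: [-1.56, -0.001, -1.493]
force: [0.4, -0.3, 0.7]
grip_width: 0.0005
```

```bash
python3 look.py 4 wrist top
```

```text
time_s 5.65
qpos [ 0.0098  0.1399  1.6088 -0.0001  1.3904  1.5029]
ee_pos [0.4926 0.0414 0.2512]
eef_rot [-1.5683 -0.0003 -1.4931]
force [ 0.4748  0.5298 -0.1834]
grip_width 8.730013004362399e-05
```

View pics/wrist4.png

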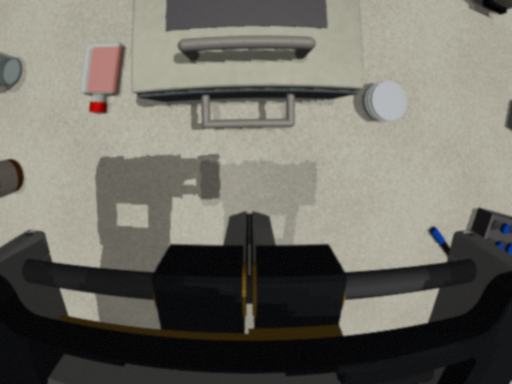

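```bash
python3 - <<'E'
from h import *
import pickle
c=pickle.load(open("pics/wrist4.pkl","rb"))
for u,v in((181,48),(314,43)):print(fat(c,u,v,.177))
for u,v in((203,125),(294,123)):print(fat(c,u,v,.085))
for u,v in((134,92),(361,88)):print("lid front",fat(c,u,v,.132))
E
```

```text
[0.62226699 0.11302612 0.177     ]
[ 0.63601401 -0.00412745  0.177     ]
[0.55048182 0.10169882 0.085     ]
[ 0.5612442  -0.00589854  0.085     ]
lid front [0.58466922 0.1727874  0.132     ]
lid front [ 0.60760907 -0.06837535  0.132     ]
```

Emit:
step_arm(plan=[{"grip": -0.3, "slide": [0, 0, 0], "spin": -6.95}, {"grip": -0.3, "slide": [0, 0, 0], "spin": -6.95}, {"grip": -0.3, "slide": [0, 0, 0], "spin": -6.95}, {"grip": -0.3, "slide": [0, 0, 0], "spin": -6.95}, {"grip": -0.3, "slide": [0, 0, 0], "spin": -6.95}, {"grip": -0.3, "slide": [0, 0, 0], "spin": -6.95}, {"grip": -0.3, "slide": [0, 0, 0], "spin": -6.95}, {"grip": -0.3, "slide": [0, 0, 0], "spin": -6.95}, {"grip": -0.3, "slide": [0, 0, 0], "spin": -6.95}, {"grip": -0.3, "slide": [0, 0, 0], "spin": -6.95}, {"grip": -0.3, "slide": [0, 0, 0], "spin": -6.95}, {"grip": -0.3, "slide": [0, 0, 0], "spin": -6.95}, {"grip": -0.3, "slide": [0, 0, 0], "spin": -6.95}, {"grip": -0.3, "slide": [0.02, 0, 0], "spin": 0}, {"grip": -0.3, "slide": [0.035, 0, 0], "spin": 0}, {"grip": -0.3, "slide": [0.035, 0, 0], "spin": 0}, {"grip": -0.3, "slide": [0.03, 0, 0], "spin": 0}, {"grip": -0.3, "slide": [0.014, 0, 0], "spin": 0}, {"grip": -0.3, "slide": [0, 0, 0], "spin": 0}])

```text
time_s: 7.23
ee_pos: [0.6271, 0.0527, 0.247]
eef_rot: [-1.571, 0.004, 0.084]
force: [-0.4, 0.1, 0.4]
grip_width: 0.0612
```

```bash
python3 look.py 5 wrist side
```

```text
time_s 7.3333
qpos [ 0.0256  0.4531  1.2137 -0.0001  1.4778 -0.0582]
ee_pos [0.6253 0.0526 0.2484]
eef_rot [-1.5707  0.0029  0.0838]
force [ 0.177  -0.3117  0.399 ]
grip_width 0.060888251713977895
```

View pics/wrist5.png

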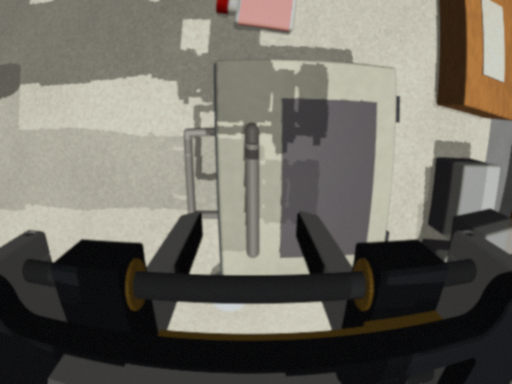

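View pics/side5.png

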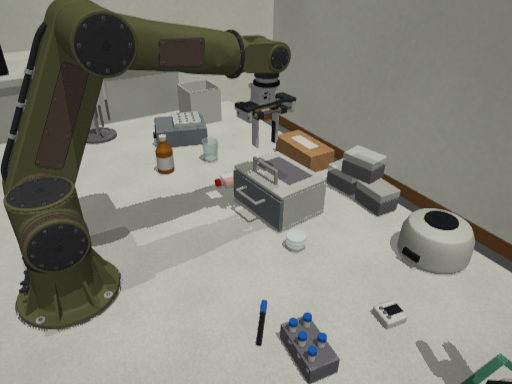

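```bash
python3 - <<'E'
from h import *
import pickle
c=pickle.load(open("pics/wrist5.pkl","rb"))
a=fat(c,252,124,.177);b=fat(c,253,257,.177);print(a,b,(a+b)/2,np.arctan2(b[0]-a[0],a[1]-b[1]))
E
```

```text
[0.62487992 0.11581381 0.177     ] [ 0.63635304 -0.00568156  0.177     ] [0.63061648 0.05506612 0.177     ] 0.09415331850711167
```

Emit:
step_arm(plan=[{"grip": -0.3, "slide": [0.005, 0.015, 0.002], "spin": -0.5}, {"grip": -0.3, "slide": [0, 0.025, 0], "spin": 0}, {"grip": -0.3, "slide": [0, 0.025, 0], "spin": 0}, {"grip": -0.3, "slide": [0, 0.015, 0], "spin": 0}, {"grip": -0.3, "slide": [0, 0.01, 0], "spin": 0}, {"grip": -0.3, "slide": [0, 0, 0], "spin": 0}, {"grip": -0.3, "slide": [0, 0, 0], "spin": 0}])

```text
time_s: 7.92
ee_pos: [0.6303, 0.0551, 0.1611]
eef_rot: [-1.571, -0.0, 0.093]
force: [0.4, -0.7, 0.6]
grip_width: 0.0611
```

```bash
python3 look.py 6 wrist side
```

```text
time_s 8.0167
qpos [ 0.0293  0.5195  1.3167 -0.      1.3033 -0.0633]
ee_pos [0.6309 0.0551 0.162 ]
eef_rot [-1.5709 -0.0021  0.0926]
force [ 0.4274 -1.3503  0.4652]
grip_width 0.06138167030791175
```

View pics/wrist6.png

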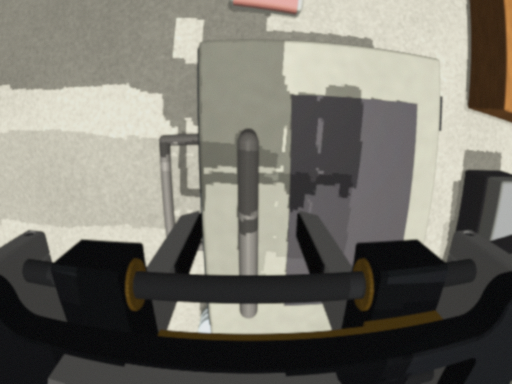

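Emit:
step_arm(plan=[{"grip": -0.3, "slide": [0, 0.004, 0], "spin": 0}, {"grip": 1, "slide": [0, 0, 0], "spin": 0}, {"grip": 1, "slide": [0, 0, 0], "spin": 0}, {"grip": 1, "slide": [0, 0, 0], "spin": 0}, {"grip": 1, "slide": [0, 0, 0], "spin": 0}, {"grip": 1, "slide": [0, 0, 0], "spin": 0}, {"grip": 1, "slide": [0, 0, 0], "spin": 0}, {"grip": 1, "slide": [0, 0, 0], "spin": 0}], force=25)

```text
time_s: 8.68
ee_pos: [0.6306, 0.0551, 0.1565]
eef_rot: [-1.571, -0.0, 0.093]
force: [-0.2, 1.0, -0.3]
grip_width: 0.018
```

Emit:
step_arm(plan=[{"grip": 1, "slide": [0, 0, 0], "spin": 0}, {"grip": 1, "slide": [0, 0, 0], "spin": 0}, {"grip": 1, "slide": [0, 0, 0], "spin": 0}, {"grip": 1, "slide": [0, 0, 0], "spin": 0}])

```text
time_s: 9.02
ee_pos: [0.6296, 0.055, 0.1563]
eef_rot: [-1.571, 0.003, 0.093]
force: [-8.7, -1.4, 3.7]
grip_width: 0.0117
```

```bash
python3 - <<'E'
import numpy as np
t=np.radians(np.arange(0,46,3));x=.155*(1-np.cos(t))+.057*np.sin(t);z=.155*np.sin(t)+.057*(np.cos(t)-1)
for i in range(15):print(3*i+3,round(x[i+1]-x[i],4),round(-(z[i+1]-z[i]),4),x[i+1].round(4),z[i+1].round(4))
E
```

```text
3 0.0032 -0.008 0.0032 0.008
6 0.0036 -0.0079 0.0068 0.0159
9 0.004 -0.0077 0.0108 0.0235
12 0.0044 -0.0074 0.0152 0.031
15 0.0048 -0.0072 0.02 0.0382
18 0.0052 -0.0069 0.0252 0.0451
21 0.0055 -0.0067 0.0307 0.0518
24 0.0059 -0.0064 0.0366 0.0581
27 0.0062 -0.006 0.0428 0.0642
30 0.0065 -0.0057 0.0493 0.0699
33 0.0068 -0.0054 0.0561 0.0752
36 0.0071 -0.005 0.0631 0.0802
39 0.0073 -0.0046 0.0704 0.0848
42 0.0075 -0.0042 0.078 0.0891
45 0.0078 -0.0038 0.0857 0.0929
```

Emit:
step_arm(plan=[{"grip": 1, "slide": [0.0006, -0.004, 0], "spin": 0}, {"grip": 1, "slide": [0.0016, -0.004, 0], "spin": 0}, {"grip": 1, "slide": [0.0018, -0.004, 0], "spin": 0}, {"grip": 1, "slide": [0.0018, -0.0039, 0], "spin": 0}, {"grip": 1, "slide": [0.002, -0.0039, 0], "spin": 0}, {"grip": 1, "slide": [0.002, -0.0038, 0], "spin": 0}, {"grip": 1, "slide": [0.0022, -0.0037, 0], "spin": 0}, {"grip": 1, "slide": [0.0022, -0.0037, 0], "spin": 0}, {"grip": 1, "slide": [0.0024, -0.0036, 0], "spin": 0}, {"grip": 1, "slide": [0.0024, -0.0036, 0], "spin": 0}])

```text
time_s: 9.85
ee_pos: [0.6492, 0.0569, 0.1954]
eef_rot: [-1.571, 0.001, 0.093]
force: [-8.6, -0.2, 1.7]
grip_width: 0.0114
```

```bash
python3 look.py 7 side
```

```text
time_s 9.9
qpos [ 0.0312  0.539   1.2074 -0.      1.3953 -0.0614]
ee_pos [0.6497 0.0569 0.1962]
eef_rot [-1.5708  0.0001  0.0927]
force [-7.8096 -0.5723  2.6357]
grip_width 0.011326066048409538
```

View pics/side7.png

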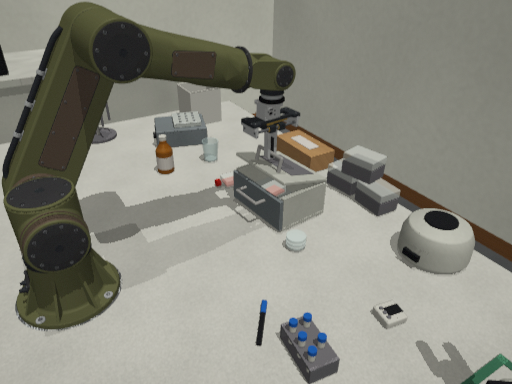

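Emit:
step_arm(plan=[{"grip": 1, "slide": [0.0026, -0.0035, 0], "spin": 0}, {"grip": 1, "slide": [0.0026, -0.0035, 0], "spin": 0}, {"grip": 1, "slide": [0.0027, -0.0034, 0], "spin": 0}, {"grip": 1, "slide": [0.0028, -0.0033, 0], "spin": 0}, {"grip": 1, "slide": [0.0029, -0.0032, 0], "spin": 0}, {"grip": 1, "slide": [0.003, -0.0032, 0], "spin": 0}, {"grip": 1, "slide": [0.0031, -0.003, 0], "spin": 0}, {"grip": 1, "slide": [0.0031, -0.003, 0], "spin": 0}, {"grip": 1, "slide": [0.0032, -0.0029, 0], "spin": 0}, {"grip": 1, "slide": [0.0033, -0.0029, 0], "spin": 0}])

```text
time_s: 10.73
ee_pos: [0.6784, 0.0596, 0.2288]
eef_rot: [-1.571, 0.0, 0.093]
force: [-13.2, 0.5, 9.5]
grip_width: 0.011
```

Emit:
step_arm(plan=[{"grip": 1, "slide": [0.0034, -0.0027, 0], "spin": 0}, {"grip": 1, "slide": [0.0034, -0.0027, 0], "spin": 0}, {"grip": 1, "slide": [0.0035, -0.0025, 0], "spin": 0}, {"grip": 1, "slide": [0.0036, -0.0025, 0], "spin": 0}, {"grip": 1, "slide": [0.0036, -0.0023, 0], "spin": 0}, {"grip": 1, "slide": [0.0037, -0.0023, 0], "spin": 0}, {"grip": 1, "slide": [0.0038, -0.0021, 0], "spin": 0}, {"grip": 1, "slide": [0.0038, -0.0021, 0], "spin": 0}, {"grip": 1, "slide": [0.0039, -0.0019, 0], "spin": 0}, {"grip": 1, "slide": [0.0039, -0.0019, 0], "spin": 0}, {"grip": 1, "slide": [0, 0, 0], "spin": 0}, {"grip": 1, "slide": [0, 0, 0], "spin": 0}, {"grip": 1, "slide": [0, 0, 0], "spin": 0}])

```text
time_s: 11.82
ee_pos: [0.7154, 0.063, 0.2513]
eef_rot: [-1.571, -0.002, 0.093]
force: [-4.5, 0.3, 6.4]
grip_width: 0.0113
```

```bash
python3 look.py 8 side wrist top; python3 -c "
import cv2
a=cv2.imread('pics/side8.png')[80:240,190:350];cv2.imwrite('pics/side8c.png',cv2.resize(a,None,fx=3.7,fy=3.7,interpolation=cv2.INTER_CUBIC))"
```

```text
time_s 11.9667
qpos [ 0.0369  0.6843  0.8577  0.      1.5978 -0.0558]
ee_pos [0.7153 0.063  0.2513]
eef_rot [-1.5709 -0.0019  0.0927]
force [-5.183  -0.2513  4.7588]
grip_width 0.011144301915447307
```

View pics/side8c.png

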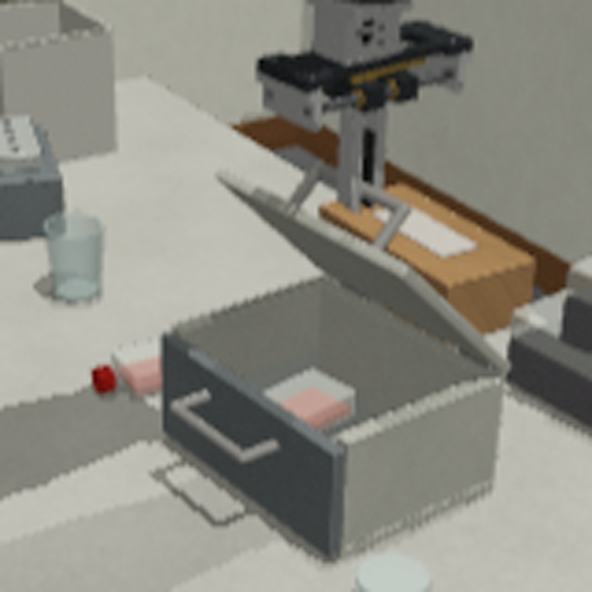

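View pics/wrist8.png

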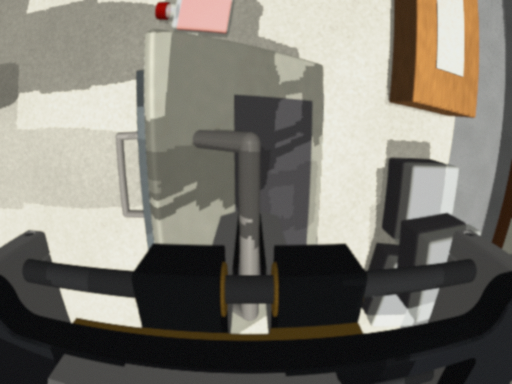

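View pics/top8.png

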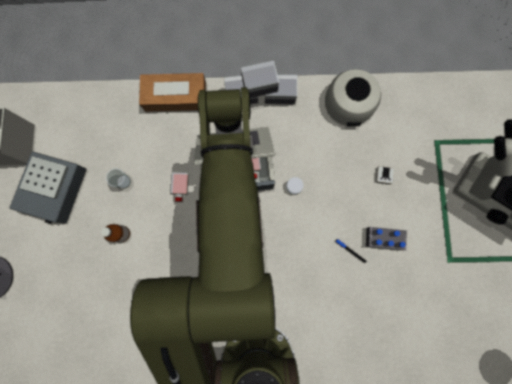

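```bash
python3 - <<'E'
from h import *
import pickle
c=pickle.load(open("pics/side8.pkl","rb"))
s=[.6948,.0597,.0875]
a=cv2.imread('pics/side8.png')[80:240,190:350];a=cv2.resize(a,None,fx=3.7,fy=3.7,interpolation=cv2.INTER_CUBIC)
for deg,col in((40,(255,0,0)),(45,(0,255,0)),(50,(0,0,255))):
    t=np.radians(deg);P=[]
    for l,y in((0,-.125),(.19,-.125),(.19,.125),(0,.125)):
        h=.012;P.append((.09-l*np.cos(t)+h*np.sin(t),y,.12+l*np.sin(t)+h*np.cos(t)))
    q=(proj(c,ch(s,P))+.5-[190,80])*3.7
    cv2.polylines(a,[q.astype(int)],True,col,1)
cv2.imwrite("pics/ov8.png",a)
dx,dz=.7153-.6296,.2513-.1563
dx=np.hypot(.7153-.6296,.063-.055)
from scipy.optimize import least_squares
f=lambda t:[.155*(1-np.cos(t[0]))+.057*np.sin(t[0])-dx,.155*np.sin(t[0])+.057*(np.cos(t[0])-1)-dz]
print(np.degrees(least_squares(f,[.7]).x))
E
```

```text
[45.41655555]
```

View pics/ov8.png

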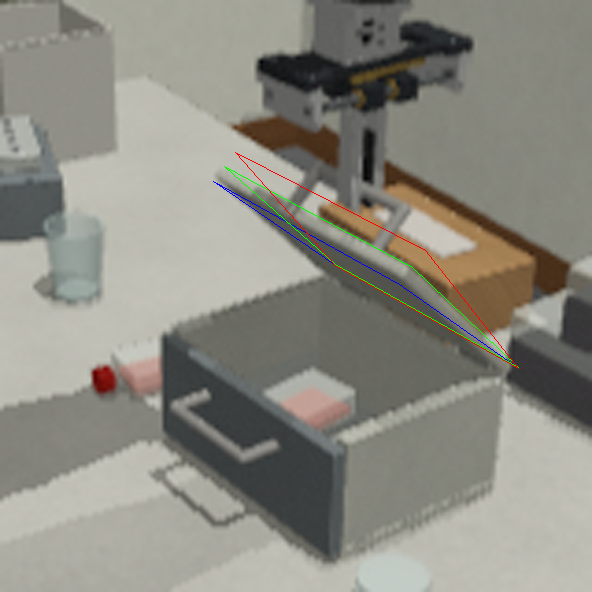

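Emit:
step_arm(plan=[{"grip": 1, "slide": [0, 0, 0], "spin": 0}, {"grip": 1, "slide": [0, 0, 0], "spin": 0}, {"grip": 1, "slide": [0, 0, 0], "spin": 0}, {"grip": 1, "slide": [0, 0, 0], "spin": 0}, {"grip": 1, "slide": [0, 0, 0], "spin": 0}, {"grip": 1, "slide": [0, 0, 0], "spin": 0}])

```text
time_s: 12.47
ee_pos: [0.7153, 0.063, 0.2512]
eef_rot: [-1.571, -0.002, 0.093]
force: [-4.8, 0.4, 5.4]
grip_width: 0.011
```

```bash
python3 -c "
from station import *
o=get_obs();print(o['ee_pos'],o['force'],o['grip_width'],abs(o['joint_vel']).max())
print(hand_in())"
```

```text
[0.7152862  0.06299499 0.25124896] [-4.83921582  0.39641541  5.3952601 ] 0.011008797276174128 0.0012513000078946828
the job is handed in; nothing more can be done
None
```

I pushed the drawer fully home with the lid still down, then gripped the lid handle and raised the lid to about 45°. I handed the job in at about 12.5 s, still holding it.

- **Drawer:** it slid in at about 2–3 N and met a hard stop with the fingertips at x ≈ 0.542. The pictures afterwards show the drawer handle at x ≈ 0.556, where it should be when home. I pushed a little past the stop, so the contact force on the fingers reached about 49 N sideways and 32 N upwards, under the 120 N wrist limit. I can't tell whether a judge would count this under the 40 N rule, which covers the arm and gripper body; only the fingertips were meant to touch.
- **Lid:** the gripper's travel along the hinge arc gives 45.4°. The outline drawn on the side picture fits 45°, with an offset of 1–2 pixels that was there from the start.
- **Holding steady:** over the last half second the arm moved about 0.1 mm, with an outside force of about 7 N. The finger opening read 11 mm on the 12 mm bar, with the grip set at 25 N.
- **Other things on the bench:** nothing loose appears to have moved in the pictures.

My estimates of the chamber's rotation disagreed slightly: 4.4° from the fixed cameras and about 5.4° from the wrist camera. The grip was aligned to the wrist value.

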